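# Open a handleless touch-latch cupboard

### The job

Open the left-hand door of the small two-door cupboard on the counter; the doors have no handles, only push-to-open catches. First slide the butter tub that stands in front of it along the counter, out of the door's way; then press the door in near its free edge until the catch trips, let go so that it springs ajar by itself, and push it wide open from behind with a finger. Grasp and lift nothing, never let the door touch the tub, keep the right-hand door shut and leave the other things where they stand.

Things in the scene. Friction and masses are not known exactly. Their poses are not given: they have to be found in the camera images.
- cupboard: counter-top cupboard, fixed: pale grey carcass 140 (deep, x) x 380 (wide, y) x 205 (high) mm with two green handleless doors side by side. Origin: centre of its underside; z up, the doors face its -x, the left-hand door (as the robot sees it) is on its +y side. Closed doors: front faces at x = -0.092, inner faces at x = -0.076; they meet at y = 0
- door_left (a joint): angle of the left-hand door, rad: 0 shut and latched; grows as its free edge swings towards the robot and left, stop at 1.75; pressed in: stop at -0.03. Pressed past about -0.017 (3 mm at the free edge) the catch trips; when let go, a slow spring plunger pushes the door to about 0.43 (75 mm gap at the free edge), where it stays; from there it swings freely. Pushed in to its stop again, it latches
- left_panel: the left-hand door leaf, 16 x 185.5 x 187 mm, lower edge 14 mm and top edge 201 mm above the counter; origin on its hinge line (upright, at the leaf's outer left edge, on its inner face) at counter height; its own x points into the cupboard, and the leaf runs from the origin along its own -y
- door_left_press (a point): point on the front face of the left-hand door, 25 mm from its free edge and 20 mm below its top edge: a good place to press (takes 5 to 6 N here, more nearer the hinge); moves with the door
- door_left_hinge (a point): point on the left-hand door's hinge line, at the height of the door's top edge
- door_left_edge (a point): top inner corner of the left-hand door's free edge (the edge at the cupboard's middle); 185.5 mm from the hinge line; moves with the door
- door_right (a joint): angle of the right-hand door, rad: 0 shut and latched; it has the same catch and must stay shut
- butter_tub: closed plastic butter tub, green lid and white printed sides, 96 (x) x 137 (y) x 53 (high) mm, about 0.3 kg, loose on the counter in front of the left-hand door; origin: centre of its underside
- salt_jar: small spice jar, 40 mm across, 105 high, by the right-hand front corner of the cupboard; bystander; origin: centre of its underside
- milk_tin: tin, 75 mm across, 58 high, on the counter at the left; bystander; origin: centre of its underside
- tape_roll: roll of brown tape, 92 mm across, 48 high, on top of the cupboard at the right; bystander; origin: centre of its underside
- order_pad: black notebook 128 x 93 x 16 mm on top of the cupboard; bystander; origin: centre of its underside

How it is judged:
By the outcome, as a careful person would: the job done as asked, in the order asked, and still so for the second after the job is handed in, with the robot touching nothing.
It also fails if it takes over 58 s, if anything falls off the work surface, if the arm or the gripper's body presses on something with over 40 N, if the wrist force passes 120 N, or if a joint passes its speed limit or range.

### The arm

A 7-joint arm with a two-finger parallel gripper is mounted at the origin on a cart in front of the work surface, level with it; the furniture and walls round the work are solid. World frame = base frame: x ahead of the robot, y to its left, z up, the work surface at z = 0. Lengths are in m, angles in rad, forces in N, time in s.
With the tool pointing down it reaches from about 0.4 to 0.85 m from the base axis. Payload 10.4 kg.
Tool frame: the origin (TCP) lies on the centre line of the jaws, within the pads' length; the fingertips stand 17 mm ahead of it and the grasp point (between the pads) lies 2 mm behind it; z points along the fingers, y is the line along which they close (so a half turn about z gives the same grasp; the last joint's range is limited). The gripper opens to 85 mm and grips with 20 to 120 N. Pads are 22 mm wide; open, the fingers measure 114 mm over their backs; the gripper's body (76 mm by 85 mm) begins 54 mm behind the grasp point. The pads swing forward as they close: fully open they stand 13 mm farther back than shut.
Start: joints at [1.119, 0.332, -0.065, 1.46, 0.022, 1.35, -0.088], TCP at [0.26, -0.568, 0.248] pointing down, gripper open.
Joint ranges: [-2.6, 2.6], [-0.5, 2.12], [-1.47, 1.34], [0.16, 2.42], [-1.27, 4.41], [0.06, 2.06], [-2.6, 2.6]. Speed limits (rad/s): [2.22, 2.22, 2.79, 2.79, 3.14, 3.14, 3.14].

### API

Orientations are given as a unit quaternion [x, y, z, w].
In Python, from workcell import sensors, imaging, order, spotter gives the robot as it stands. The module is installed in compiled form; this text tells all that it offers.
- The arm moves only by the shell command python3 -m inch 'ROWS' [FORCE]. ROWS is JSON, a list that holds one entry, the list of rows, each a list of 7 numbers: the shift along the tool's x, y, z in m, then the turn, a rotation vector about the tool's x, y, z in rad, then the closure, from -1 (fully open) to 1 (shut). In form: [[[x, y, z, ax, ay, az, hand], ...]]. A call has 1 to 10 rows; each row is the pose to reach, as a shift and turn from the pose commanded when the call began, along the tool's axes at that moment; what a row does not reach only later rows make up. A row lasts 1/10 s, in which the tool goes at most 50 mm and 8.59 degrees, less where a joint would pass 70% of its speed; a pose out of reach is approached as far as the arm can. A call with a gripper value outside its range is refused whole. The fingers move at their own pace and stop on an object; FORCE is the grip in N (left out, the last holds). Time passes only in rows, so rows that repeat a pose let the fingers close. It gives the time, the measured TCP pose, the force, the opening and the grip force at its end, in the units of the state.
- sensors.get_obs(): the state, without advancing time (a new reading comes with each control period).
- imaging.camera(name): name is "scene" or "top" or "wrist"; returns the picture (480x640x3 uint8, blue, green, red); there is no depth.
- imaging.calibration(name): a dict with "mtx" (3x3 intrinsics, pixels), "R" (3x3) and "t" (3): a world point X has camera coordinates R X + t; the wrist camera has in their place "tool_from_camera" (4x4, takes a point from camera to tool coordinates, whose origin is the TCP and whose axes are the flange's). Camera axes: x right, y down, z forward; pixel columns grow to the right and rows downward; lengths in m; the calibration is good to about 2 mm. A picture is of the moment at which its call begins: read the wrist's pose just before it. calibration takes no time and is no camera call.
- order.hand_in(): hands the job in; it is judged then, once.
Trained networks look in the newest picture that a camera, given by its name, has taken for a name from the list of things; names that differ only in an ending like _2 or _b are one class to them, and where a whole thing is asked for, a point or a joint stands for the part that bears it (a point fixed in the world has none). Each returns a list of dicts, best first, with "conf" (0 to 1); they miss things now and then, are a little off and sometimes report something else, mostly with a low value. They report only what shows in the picture. A call takes as long as a camera call.
- spotter.look_for(label, camera): "pixel" ([column, row] in pixels, amid what is visible of it).
The state is a dict: "clock": time; "joint_pos": joint angles; "joint_velocities": joint speeds; "tau": joint torques, N m; "position": TCP position; "ee_rot": TCP orientation; "ft_force": force on the tool from outside, world axes, zero at the start; "torque": the same for the moment, N m; "grip_width": opening from 0.0 (shut) to 1.0 (fully open); "grasp_force": force on a finger pad.
Only numpy, scipy, OpenCV 4.12 (cv2) and the standard library are available. Lean on these libraries where they do the work, as an engineer would, in place of code of your own. Each camera call takes 0.05 s, during which the arm holds its last target. There are 200 camera calls.

## Working session

There is one attempt and no reset: what is moved stays moved. The work goes in short steps, Python scripts to look and compute and a shell command to move; the robot and the scene stay as the last step left them, time stands still between calls to the robot, and variables do not carry over. Pictures are saved under pics/ and viewed, at most 10 in all, crops included, and the job is handed in when it is done.

```bash
mkdir -p pics
cat > h.py <<'E'
import numpy as np, cv2
from workcell import sensors, imaging, order, spotter
from scipy.spatial.transform import Rotation as Ro
def ray(cam,px):
    c=imaging.calibration(cam);d=np.linalg.inv(c['mtx'])@[px[0],px[1],1]
    R=np.array(c['R']);return -R.T@np.array(c['t']),R.T@d
def onz(cam,px,z):
    o,d=ray(cam,px);return o+d*(z-o[2])/d[2]
def proj(cam,X):
    c=imaging.calibration(cam);p=np.array(c['mtx'])@(np.array(c['R'])@X+c['t']);return p[:2]/p[2]
E
python3 - <<'E'
from h import *
np.set_printoptions(precision=3,suppress=True)
o=sensors.get_obs();print(o['clock'],o['position'],Ro.from_quat(o['ee_rot']).as_matrix(),o['ft_force'])
for c in ['scene','top']:
    cv2.imwrite(f'pics/{c}0.png',imaging.camera(c))
    for l,z in [('butter_tub',.03),('left_panel',.1),('door_left_press',.18),('door_left_hinge',.201),('door_left_edge',.201),('salt_jar',.05),('milk_tin',.03),('tape_roll',.23),('order_pad',.21),('cupboard',.1)]:
        r=spotter.look_for(l,c)[:2]
        print(c,l,[(np.array(q['pixel']).round(),round(q['conf'],2),onz(c,q['pixel'],z)) for q in r])
E
```

```text
0.0 [ 0.26  -0.568  0.248] [[ 0.909  0.416 -0.001]
 [ 0.416 -0.909  0.001]
 [-0.    -0.001 -1.   ]] [ 0.191 -0.233  0.219]
scene butter_tub [(array([328., 320.]), 0.63, array([0.493, 0.17 , 0.03 ]))]
scene left_panel [(array([315., 261.]), 0.8, array([0.607, 0.181, 0.1  ])), (array([318., 260.]), 0.29, array([0.612, 0.173, 0.1  ]))]
scene door_left_press [(array([317., 259.]), 0.97, array([0.488, 0.194, 0.18 ])), (array([321., 199.]), 0.56, array([0.753, 0.149, 0.18 ]))]
scene door_left_hinge [(array([316., 261.]), 0.83, array([0.448, 0.202, 0.201]))]
scene door_left_edge [(array([316., 260.]), 0.57, array([0.451, 0.203, 0.201]))]
scene salt_jar [(array([452., 269.]), 0.94, array([ 0.619, -0.142,  0.05 ]))]
scene milk_tin [(array([174., 340.]), 0.65, array([0.472, 0.466, 0.03 ])), (array([405., 253.]), 0.26, array([ 0.731, -0.068,  0.03 ]))]
scene tape_roll [(array([411., 188.]), 0.83, array([ 0.683, -0.043,  0.23 ]))]
scene order_pad [(array([321., 198.]), 0.59, array([0.688, 0.158, 0.21 ]))]
scene cupboard [(array([357., 245.]), 0.64, array([0.665, 0.075, 0.1  ])), (array([328., 31
[... 163 characters left out ...]
67, 0.03 ]))]
top left_panel [(array([312., 247.]), 0.88, array([0.595, 0.181, 0.1  ]))]
top door_left_press [(array([310., 250.]), 0.68, array([0.538, 0.175, 0.18 ]))]
top door_left_hinge [(array([312., 247.]), 0.74, array([0.535, 0.17 , 0.201]))]
top door_left_edge [(array([313., 251.]), 0.94, array([0.525, 0.167, 0.201]))]
top salt_jar [(array([433., 260.]), 0.58, array([ 0.617, -0.146,  0.05 ]))]
top milk_tin [(array([198., 290.]), 0.97, array([0.479, 0.469, 0.03 ]))]
top tape_roll [(array([407., 188.]), 0.73, array([ 0.712, -0.047,  0.23 ]))]
top order_pad [(array([321., 196.]), 0.77, array([0.681, 0.164, 0.21 ]))]
top cupboard [(array([357., 236.]), 0.57, array([0.643, 0.065, 0.1  ]))]
```

View pics/scene0.png

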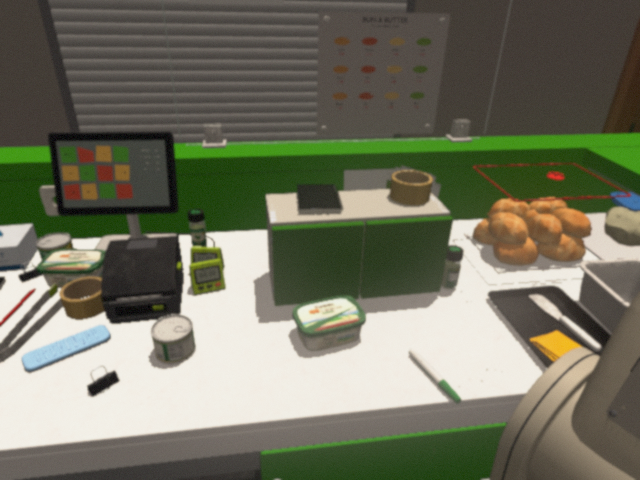

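View pics/top0.png

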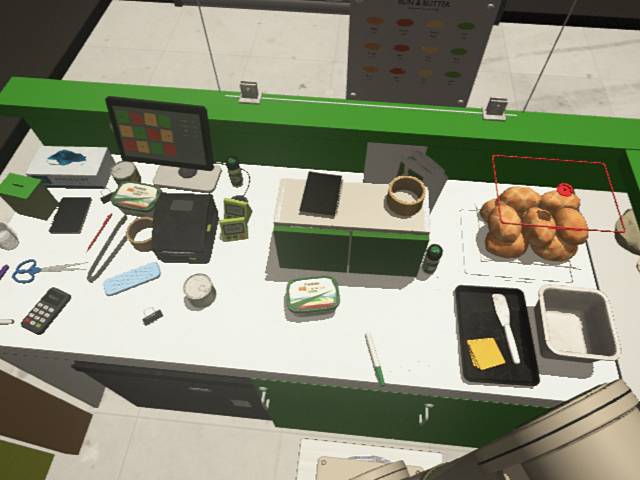

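Scene: the cupboard's doors span x 270–447, split at column 362, and the tub is at (329,320). Top: door tops run (273,227) to (429,234), split at (350,231), tub at (313,294), salt jar (433,258), tin (198,290). I'll take zoomed crops for the corners.

Run:
```python
from h import *
a=cv2.imread('pics/top0.png')[160:325,260:450];b=cv2.imread('pics/scene0.png')[175:360,250:470]
a=cv2.resize(a,None,fx=4,fy=3.6*4/3.6*0.9,interpolation=3)
cv2.imwrite('pics/topc.png',cv2.resize(cv2.imread('pics/top0.png')[170:320,260:450],None,fx=4,fy=4,interpolation=2))
cv2.imwrite('pics/scenec.png',cv2.resize(b,None,fx=3,fy=3,interpolation=2))
```

```text
(no output)
```

View pics/topc.png

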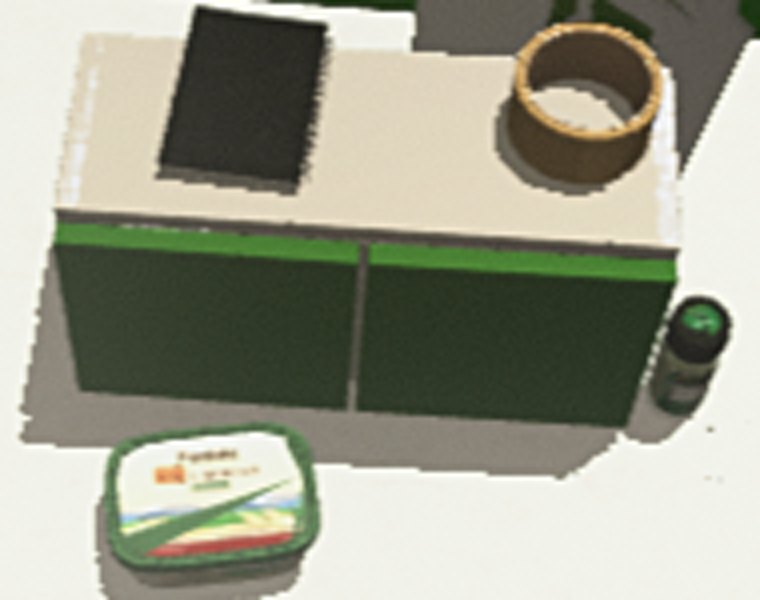

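View pics/scenec.png

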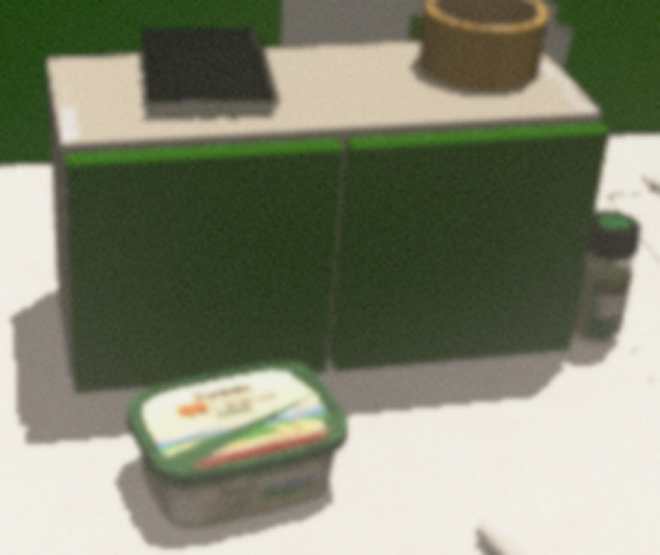

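Corners are clear (top crop: front-top edge (55,242)–(676,282), bottom (82,390)–(630,427); scene crop: (66,163)–(605,133), (77,388)–(572,347)). Now I'll fit the cupboard and tub poses.

Run:
```python
from h import *
from scipy.optimize import least_squares
np.set_printoptions(precision=3,suppress=True)
T=lambda u,v:(260+u/4,170+v/4); S=lambda u,v:(250+u/3,175+v/3)
def fit(obs,g0):
    def X(g,p):
        c,s=np.cos(g[2]),np.sin(g[2]);return np.array([g[0]+c*p[0]-s*p[1],g[1]+s*p[0]+c*p[1],p[2]])
    f=lambda g:np.concatenate([proj(c,X(g,p))-px for c,p,px in obs])
    r=least_squares(f,g0);print(r.x,np.abs(r.fun).max(),r.fun);return r.x
L,M,R=.1875,0,-.1875;x=-.092
ot=[('top',(x,L,.201),T(55,242)),('top',(x,M,.201),T(359,264)),('top',(x,R,.201),T(676,282)),('top',(x,L,.014),T(82,390)),('top',(x,M,.014),T(352,410)),('top',(x,R,.014),T(630,427))]
os=[('scene',(x,L,.201),S(66,163)),('scene',(x,M,.201),S(345,148)),('scene',(x,R,.201),S(605,133)),('scene',(x,L,.014),S(77,388)),('scene',(x,M,.014),S(330,370)),('scene',(x,R,.014),S(572,347))]
fit(ot,[.7,.07,0]);fit(os,[.7,.07,0]);g=fit(ot+os,[.7,.07,0])
for n,p in dict(press=(x,.027,.181),edge=(-.076,.002,.201),hinge=(-.076,.1875,.201),n=(0,0,0)).items():
    c,s=np.cos(g[2]),np.sin(g[2]);print(n,g[0]+c*p[0]-s*p[1],g[1]+s*p[0]+c*p[1])
for q in [(115,440),(305,428),(316,548),(115,562)]: print('tub',onz('top',T(*q),.05))
for q in [(132,395),(300,365),(345,435),(160,480)]: print('tubS',onz('scene',S(*q),.05))
```

```text
[0.669 0.083 0.021] 1.2534056362396768 [-0.606 -0.239  1.253 -0.699  0.88  -0.094 -0.669  0.439 -0.177  0.051
 -0.911  0.465]
[0.671 0.085 0.017] 1.3490109338515026 [ 0.337 -0.63   0.538 -0.942  1.349 -0.928 -0.748  0.96  -0.443 -0.073
 -1.209  0.954]
[0.67  0.084 0.019] 1.8756992768981036 [-1.122 -0.753  0.672 -1.142  0.249 -0.464 -1.124 -0.034 -0.683 -0.357
 -1.455  0.125  0.839 -0.221  1.101 -0.677  1.876 -0.792 -0.29   1.442
  0.062  0.239 -0.736  1.113]
press 0.5771841698741887 0.10956877554557243
edge 0.5936665751315456 0.08488415853553452
hinge 0.590064746419627 0.2703491871256437
n 0.6696910809551151 0.08436021743001212
tub [0.52  0.234 0.05 ]
tub [0.541 0.111 0.05 ]
tub [0.456 0.096 0.05 ]
tub [0.435 0.221 0.05 ]
tubS [0.52  0.235 0.05 ]
tubS [0.54  0.115 0.05 ]
tubS [0.462 0.101 0.05 ]
tubS [0.433 0.226 0.05 ]
```

```bash
cat >> h.py <<'E'
def go(p,ang,tilt=None,obs=None):
    "print tool-frame shift+turn to world pos p, tool-x heading ang deg, tool down"
    o=obs or sensors.get_obs();R=Ro.from_quat(o['ee_rot'])
    G=Ro.from_euler('z',ang,degrees=True)*Ro.from_euler('x',180,degrees=True)
    if tilt is not None: G=Ro.from_rotvec(tilt)*G
    print(np.array(o['position']).round(3),'shift',R.inv().apply(np.array(p)-o['position']).round(3),'turn',(R.inv()*G).as_rotvec().round(3),'t',o['clock'],'f',np.round(o['ft_force'],1))
E
python3 -c "
from h import *
go((.46,-.15,.25),60)
print(onz('top',(366,335),.0),onz('top',(380,382),0))"
```

```text
[ 0.26  -0.568  0.248] shift [ 0.356 -0.297 -0.002] turn [ 0.     0.    -0.618] t 1.1 f [-0.2  0.6 -0.6]
[0.40817289 0.02184567 0.        ] [ 0.29291168 -0.01773951  0.        ]
```

```bash
python3 -m inch '[[[0.036,-0.03,-0.002,0,0,-0.06,0],[0.072,-0.06,-0.002,0,0,-0.12,0],[0.108,-0.09,-0.002,0,0,-0.18,0],[0.144,-0.12,-0.002,0,0,-0.25,0],[0.18,-0.15,-0.002,0,0,-0.31,0],[0.215,-0.18,-0.002,0,0,-0.37,0],[0.25,-0.21,-0.002,0,0,-0.43,0],[0.285,-0.24,-0.002,0,0,-0.5,0],[0.32,-0.27,-0.002,0,0,-0.56,0],[0.356,-0.297,-0.002,0,0,-0.618,0]]]' 30; python3 -c "
from h import *
go((.489,.295,.2),90)"
```

```text
clock: 2.1
position: [0.4606, -0.1484, 0.2507]
ee_rot: [0.865, 0.501, 0.0, 0.001]
ft_force: [1.6, -0.0, -1.0]
grip_width: 0.503
grasp_force: 0.0
[ 0.461 -0.148  0.251] shift [ 0.399 -0.196  0.05 ] turn [ 0.001  0.001 -0.521] t 2.1 f [ 1.6 -0.  -1. ]
```

```bash
python3 -m inch '[[[0.04,-0.02,0,0,0,-0.05,0],[0.08,-0.04,0,0,0,-0.1,0],[0.12,-0.06,0,0,0,-0.15,0],[0.16,-0.08,0,0,0,-0.2,0],[0.2,-0.1,0,0,0,-0.26,0],[0.24,-0.12,0,0,0,-0.31,0],[0.28,-0.14,0,0,0,-0.36,0],[0.32,-0.16,0,0,0,-0.42,0],[0.36,-0.177,0,0,0,-0.47,0],[0.399,-0.196,0,0,0,-0.521,0]]]'; python3 -c "
from h import *
go((.489,.295,.03),90)"
```

```text
clock: 3.1
position: [0.4904, 0.2947, 0.2505]
ee_rot: [0.708, 0.706, 0.0, 0.0]
ft_force: [1.2, -0.6, 0.8]
grip_width: 0.498
grasp_force: 0.0
[0.49  0.295 0.25 ] shift [ 0.    -0.002  0.22 ] turn [ 0.001  0.    -0.002] t 3.1 f [ 1.2 -0.6  0.8]
```

```bash
python3 -m inch '[[[0,-0.002,0.05,0,0,0,0],[0,-0.002,0.1,0,0,0,0],[0,-0.002,0.15,0,0,0,0],[0,-0.002,0.19,0,0,0,0],[0,-0.002,0.215,0,0,0,0],[0,-0.002,0.22,0,0,0,0],[-0.02,-0.002,0.22,0,0,0,0],[-0.035,-0.002,0.22,0,0,0,0],[-0.045,-0.002,0.22,0,0,0,0],[-0.055,-0.002,0.22,0,0,0,0]]]'
```

```text
clock: 4.1
position: [0.4887, 0.2379, 0.0314]
ee_rot: [0.708, 0.706, 0.001, 0.0]
ft_force: [1.2, 1.8, -0.2]
grip_width: 0.501
grasp_force: 0.8
```

```bash
python3 -m inch '[[[-0.015,0,0,0,0,0,0],[-0.03,0,0,0,0,0,0],[-0.045,0,0,0,0,0,0],[-0.06,0,0,0,0,0,0],[-0.075,0,0,0,0,0,0],[-0.09,0,0,0,0,0,0],[-0.105,0,0,0,0,0,0],[-0.12,0,0,0,0,0,0],[-0.13,0,0,0,0,0,0],[-0.135,0,0,0,0,0,0]]]'
python3 - <<'E'
from h import *
go((.489,.05,.03),90)
cv2.imwrite('pics/t1.png',imaging.camera('top')[150:400,150:500])
E
```

```text
clock: 5.1
position: [0.4881, 0.103, 0.031]
ee_rot: [0.708, 0.706, 0.001, 0.0]
ft_force: [-0.5, 4.8, 4.4]
grip_width: 0.5
grasp_force: 2.6
[0.488 0.103 0.031] shift [-0.053  0.001  0.001] turn [ 0.002 -0.001 -0.004] t 5.1 f [-0.5  4.8  4.4]
```

View pics/t1.png

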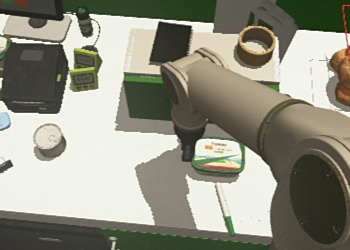

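The tub slides squarely, at crop (217,154), with the marker tip at (220,183) clear of it. I'll push on another 60 mm, then back off and lift.

```bash
python3 -m inch '[[[-0.015,0,0,0,0,0,0],[-0.03,0,0,0,0,0,0],[-0.042,0,0,0,0,0,0],[-0.052,0,0,0,0,0,0],[-0.06,0,0,0,0,0,0],[-0.06,0,0,0,0,0,0],[-0.04,0,0,0,0,0,0],[-0.02,0,-0.02,0,0,0,0],[-0.02,0.0,-0.07,0,0,0,1],[-0.02,0.0,-0.12,0,0,0,1]]]'
python3 - <<'E'
from h import *
cv2.imwrite('pics/t2.png',imaging.camera('top')[150:400,150:500])
r=spotter.look_for('butter_tub','top')[:2];print([(q['conf'],np.array(q['pixel'])-[150,150],onz('top',q['pixel'],.04)) for q in r])
r=spotter.look_for('door_left_edge','top')[:2];print([(q['conf'],q['pixel']) for q in r])
print(sensors.get_obs()['joint_pos'])
E
```

```text
clock: 6.15
position: [0.4861, 0.0835, 0.1507]
ee_rot: [0.708, 0.707, -0.001, -0.001]
ft_force: [1.4, -0.1, 1.0]
grip_width: 0.171
grasp_force: 0.0
[(0.75, array([232.3, 161.1]), array([ 0.46027814, -0.01401531,  0.04      ]))]
[(0.81, [302.3, 251.7])]
[ 0.51376274  0.2184144  -0.84805434  1.88200977  0.18521012  1.11653747
 -0.4071862 ]
```

View pics/t2.png

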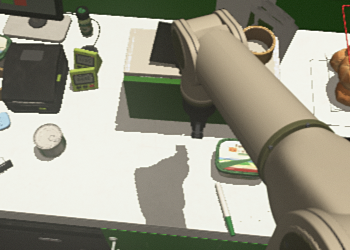

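The tub is at crop (237,160), right of the door's sweep; the marker is untouched. Next is the pre-press pose.

```bash
python3 -c "
from h import *
print(onz('top',(364,307),.045))
go((.545,.11,.176),91)"
```

```text
[0.46477773 0.03311323 0.045     ]
[0.489 0.083 0.153] shift [ 0.027  0.056 -0.023] turn [ 0.005  0.002 -0.021] t 6.3 f [-0.4 -0.2 -0.3]
```

```bash
python3 -m inch '[[[0.013,0,-0.023,0,0,-0.01,1],[0.027,0.01,-0.023,0.005,0.002,-0.021,1],[0.027,0.03,-0.023,0.005,0.002,-0.021,1],[0.027,0.045,-0.023,0.005,0.002,-0.021,1],[0.027,0.056,-0.023,0.005,0.002,-0.021,1],[0.027,0.056,-0.023,0.005,0.002,-0.021,1]]]'
python3 - <<'E'
from h import *
go((.5625,.11,.176),91)
cv2.imwrite('pics/s3.png',cv2.resize(imaging.camera('scene')[150:370,230:480],None,fx=2.4,fy=2.4))
E
```

```text
clock: 6.9
position: [0.5433, 0.1095, 0.1719]
ee_rot: [0.701, 0.713, -0.002, -0.003]
ft_force: [-3.4, -0.7, -0.1]
grip_width: 0.003
grasp_force: 0.0
[0.543 0.109 0.172] shift [ 0.     0.019 -0.004] turn [-0.008 -0.002 -0.   ] t 6.9 f [-3.4 -0.7 -0.1]
```

View pics/s3.png

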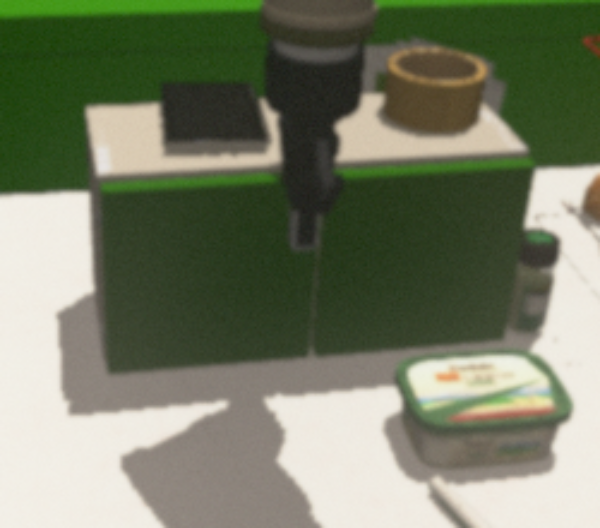

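The fingertip is in front of the left door near the seam (tip at (303,245), seam about 315). A slight contact force shows, so I'll back off, raise a little and press slowly.

```bash
python3 -m inch '[[[0,-0.015,-0.007,0,0,0,1],[0,-0.015,-0.016,0,0,0,1],[0,-0.015,-0.016,0,0,0,1]]]';python3 -m inch '[[[0,0.01,0,0,0,0,1],[0,0.015,0,0,0,0,1],[0,0.015,0,0,0,0,1]]]'
```

```text
clock: 7.25
position: [0.5291, 0.1098, 0.1907]
ee_rot: [0.701, 0.713, -0.0, -0.001]
ft_force: [-0.4, 0.8, 0.0]
grip_width: -0.0
grasp_force: 0.0
clock: 7.55
position: [0.5445, 0.1099, 0.1888]
ee_rot: [0.701, 0.713, -0.001, -0.003]
ft_force: [-0.4, 0.2, -0.1]
grip_width: 0.004
grasp_force: 0.0
```

```bash
python3 -m inch '[[[0,0.006,0,0,0,0,1],[0,0.01,0,0,0,0,1],[0,0.012,0,0,0,0,1],[0,0.014,0,0,0,0,1]]]';python3 -m inch '[[[0,0.002,0,0,0,0,1],[0,0.004,0,0,0,0,1],[0,0.004,0,0,0,0,1]]]'
```

```text
clock: 7.95
position: [0.5578, 0.1104, 0.1892]
ee_rot: [0.701, 0.713, -0.001, -0.003]
ft_force: [0.3, 0.3, -0.7]
grip_width: 0.002
grasp_force: 0.0
clock: 8.25
position: [0.5613, 0.1103, 0.1891]
ee_rot: [0.701, 0.713, -0.002, -0.003]
ft_force: [-4.3, -1.9, 2.3]
grip_width: 0.003
grasp_force: 2.1
```

```bash
python3 -m inch '[[[0,0.001,0,0,0,0,1],[0,0.002,0,0,0,0,1],[0,0.002,0,0,0,0,1]]]';python3 -m inch '[[[0,0.001,0,0,0,0,1],[0,0.002,0,0,0,0,1],[0,0.002,0,0,0,0,1]]]'
```

```text
clock: 8.55
position: [0.5633, 0.1102, 0.1891]
ee_rot: [0.701, 0.713, -0.002, -0.003]
ft_force: [-4.7, -2.0, 2.0]
grip_width: 0.001
grasp_force: 2.4
clock: 8.85
position: [0.5654, 0.11, 0.1891]
ee_rot: [0.701, 0.713, -0.002, -0.002]
ft_force: [-3.9, -2.6, 1.7]
grip_width: -0.001
grasp_force: 2.4
```

```bash
python3 -m inch '[[[0,0.001,0,0,0,0,1],[0,0.0015,0,0,0,0,1],[0,0.0015,0,0,0,0,1]]]'
```

```text
clock: 9.15
position: [0.5658, 0.11, 0.1891]
ee_rot: [0.701, 0.713, -0.003, -0.003]
ft_force: [-12.0, -3.5, 7.3]
grip_width: 0.002
grasp_force: 6.1
```

The door is at its stop, so the catch should have tripped. I'll withdraw and let it spring.

```bash
python3 -m inch '[[[0,-0.04,0,0,0,0,1],[0,-0.085,0,0,0,0,1],[0,-0.13,0,0,0,0,1],[0,-0.15,0,0,0,0,1],[0,-0.15,0,0,0,0,1],[0,-0.15,0,0,0,0,1],[0,-0.15,0,0,0,0,1],[0,-0.15,0,0,0,0,1],[0,-0.15,0,0,0,0,1],[0,-0.15,0,0,0,0,1]]]';python3 -m inch '[[[-0.06,0,-0.03,0,0,0,1],[-0.06,0,-0.03,0,0,0,1],[-0.06,0,-0.03,0,0,0,1],[-0.06,0,-0.03,0,0,0,1],[-0.06,0,-0.03,0,0,0,1],[-0.06,0,-0.03,0,0,0,1],[-0.06,0,-0.03,0,0,0,1],[-0.06,0,-0.03,0,0,0,1],[-0.06,0,-0.03,0,0,0,1],[-0.06,0,-0.03,0,0,0,1]]]'
python3 - <<'E'
from h import *
cv2.imwrite('pics/s4.png',np.vstack([cv2.resize(imaging.camera('scene')[170:370,220:480],None,fx=1.5,fy=1.5),cv2.resize(imaging.camera('top')[170:370,220:480],None,fx=1.5,fy=1.5)]))
go((.545,.04,.19),91)
E
```

```text
clock: 10.15
position: [0.4173, 0.1079, 0.1898]
ee_rot: [0.701, 0.714, -0.001, -0.003]
ft_force: [-0.2, -0.3, 0.8]
grip_width: 0.002
grasp_force: 0.0
clock: 11.15
position: [0.4184, 0.0478, 0.2198]
ee_rot: [0.701, 0.713, -0.001, -0.002]
ft_force: [-0.5, 0.7, 0.9]
grip_width: -0.002
grasp_force: 0.0
[0.418 0.048 0.22 ] shift [-0.01   0.127  0.029] turn [-0.005 -0.002  0.001] t 11.25 f [-0.4  0.5  0.7]
```

View pics/s4.png

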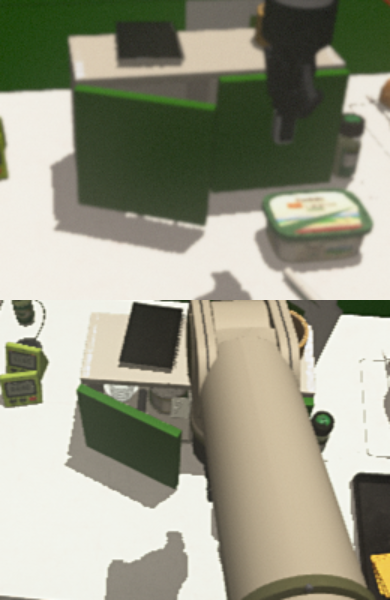

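The door sprang ajar: its free-edge top corner is at (215,105) in the scene half and (180,432) in the top half. The right door is still shut.

```bash
python3 -c "
from h import *
print(onz('top',(340,258),.201),onz('scene',(363,240),.201))
h=np.array([.590,.270])
for th in (.3,.43,.5):
  u=np.array([-np.sin(th),-np.cos(th)]);n=np.array([np.cos(th),-np.sin(th)]);print(th,h+u*.1855,h+u*.1855-n*.016)
"
```

```text
[0.51150578 0.10220914 0.201     ] [0.51268574 0.10409099 0.201     ]
0.3 [0.535181   0.09278508] [0.51989562 0.0975134 ]
0.43 [0.51267047 0.10138685] [0.49812701 0.10805679]
0.5 [0.50106656 0.10720843] [0.48702524 0.11487924]
```

```bash
python3 -m inch '[[[-0.008,0.04,0,0,0,0,1],[-0.008,0.08,0,0,0,0,1],[-0.008,0.11,0,0,0,0,1],[-0.008,0.124,0.01,0,0,0,1],[-0.008,0.124,0.025,0,0,0,1],[-0.008,0.124,0.029,0,0,0,1],[0.01,0.124,0.029,0,0,0,1],[0.03,0.124,0.029,0,0,0,1],[0.05,0.126,0.029,0,0,0,1],[0.072,0.128,0.029,0,0,0,1]]]'
python3 - <<'E'
from h import *
o=sensors.get_obs();h=np.array([.590,.270]);R=Ro.from_quat(o['ee_rot'])
print(o['position'],o['ft_force'])
for th in np.arange(.4,1.66,.1):
  u=np.array([-np.sin(th),-np.cos(th)]);n=np.array([np.cos(th),-np.sin(th)]);p=h+u*.14+n*(.015*abs(n[0])+.011*abs(n[1]))
  print(round(th,2),p.round(3),R.inv().apply(np.r_[p,.191]-o['position']).round(3))
E
```

```text
clock: 12.25
position: [0.544, 0.1222, 0.1906]
ee_rot: [0.701, 0.713, -0.001, -0.002]
ft_force: [0.4, -0.1, 0.2]
grip_width: 0.001
grasp_force: 0.0
[0.54403362 0.12221068 0.19058671] [ 0.4442082  -0.07114607  0.18037257]
0.4 [0.552 0.134] [ 0.012  0.008 -0.   ]
0.5 [0.539 0.138] [ 0.016 -0.005 -0.   ]
0.6 [0.526 0.144] [ 0.022 -0.017 -0.   ]
0.7 [0.514 0.151] [ 0.029 -0.03  -0.   ]
0.8 [0.502 0.159] [ 0.038 -0.041 -0.   ]
0.9 [0.491 0.169] [ 0.048 -0.052 -0.   ]
1.0 [0.482 0.18 ] [ 0.059 -0.061 -0.   ]
1.1 [0.473 0.192] [ 0.071 -0.07  -0.   ]
1.2 [0.465 0.205] [ 0.084 -0.077  0.   ]
1.3 [0.459 0.218] [ 0.098 -0.083  0.   ]
1.4 [0.454 0.233] [ 0.112 -0.088  0.   ]
1.5 [0.451 0.248] [ 0.127 -0.091  0.   ]
1.6 [0.45  0.263] [ 0.142 -0.092  0.   ]
```

```bash
python3 -m inch '[[[0.01,0.002,0,0,0,0,1],[0.016,-0.005,0,0,0,0,1],[0.022,-0.017,0,0,0,0,1],[0.029,-0.03,0,0,0,0,1],[0.038,-0.041,0,0,0,0,1],[0.048,-0.052,0,0,0,0,1],[0.059,-0.061,0,0,0,0,1],[0.071,-0.07,0,0,0,0,1],[0.084,-0.077,0,0,0,0,1],[0.084,-0.077,0,0,0,0,1]]]'; python3 -m inch '[[[0.014,-0.006,0,0,0,0,1],[0.028,-0.011,0,0,0,0,1],[0.043,-0.014,0,0,0,0,1],[0.058,-0.015,0,0,0,0,1],[0.06,-0.015,0,0,0,0,1]]]'
python3 - <<'E'
from h import *
cv2.imwrite('pics/s5.png',np.vstack([cv2.resize(imaging.camera('scene')[170:370,220:480],None,fx=1.5,fy=1.5),cv2.resize(imaging.camera('top')[170:370,220:480],None,fx=1.5,fy=1.5)]))
E
```

```text
clock: 13.25
position: [0.4651, 0.2072, 0.1911]
ee_rot: [0.699, 0.715, -0.001, -0.003]
ft_force: [-0.8, 0.0, -0.3]
grip_width: -0.001
grasp_force: 0.0
clock: 13.75
position: [0.45, 0.2659, 0.191]
ee_rot: [0.7, 0.714, -0.001, -0.003]
ft_force: [-0.1, 0.3, 0.1]
grip_width: -0.003
grasp_force: 0.0
```

View pics/s5.png

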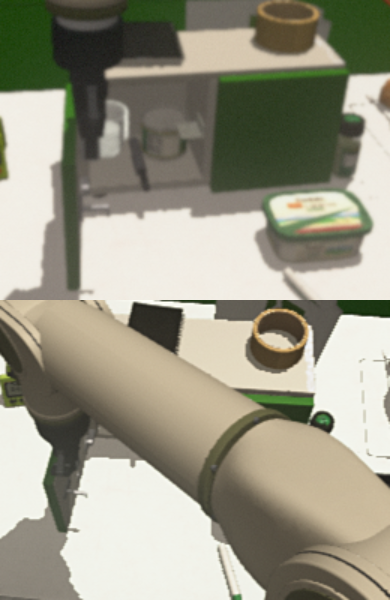

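The door is wide open (leaf edge-on at scene column 72), and the tub and right door are undisturbed. I'll back off to the right and up, then check.

```bash
python3 -m inch '[[[-0.02,-0.005,0,0,0,0,1],[-0.05,-0.01,0,0,0,0,1],[-0.08,-0.01,-0.03,0,0,0,1],[-0.11,-0.01,-0.07,0,0,0,1],[-0.14,-0.01,-0.11,0,0,0,1],[-0.18,-0.01,-0.13,0,0,0,1],[-0.22,-0.01,-0.13,0,0,0,1],[-0.26,-0.01,-0.13,0,0,0,1],[-0.26,-0.01,-0.13,0,0,0,1],[-0.26,-0.01,-0.13,0,0,0,1]]]'
python3 - <<'E'
from h import *
cv2.imwrite('pics/s6.png',np.vstack([cv2.resize(imaging.camera('scene')[170:370,130:480],None,fx=1.5,fy=1.5),cv2.resize(imaging.camera('top')[170:370,130:480],None,fx=1.5,fy=1.5)]))
E
```

```text
clock: 14.85
position: [0.4455, 0.0026, 0.3205]
ee_rot: [0.702, 0.712, -0.001, -0.003]
ft_force: [0.2, 0.2, -0.2]
grip_width: 0.004
grasp_force: 0.0
```

View pics/s6.png

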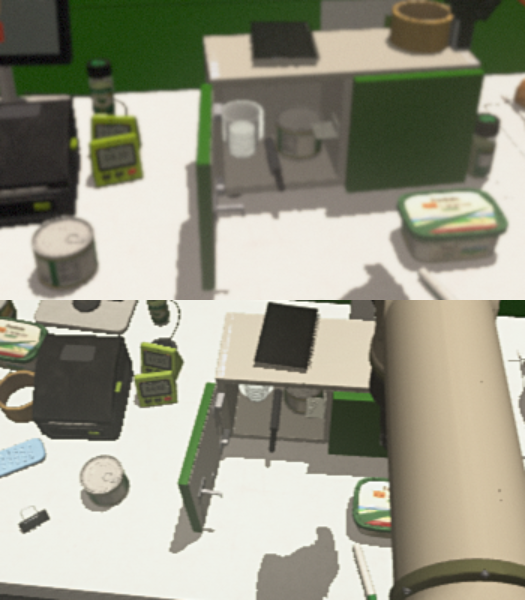

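The door stands open and free of the hand (top half: hinge (212,385), free edge (183,487)); the tin, pad, tape, jar and marker are in place.

```bash
python3 -c "
from h import *
a=onz('top',(130+190/1.5,170+188/1.5),.201)[:2]-[.590,.270]
print(a,np.hypot(*a),np.arctan2(-a[0],-a[1]))"
```

```text
[-0.19094991  0.00696129] 0.19107675526895165 1.6072363111124852
```

```bash
python3 -c "
from h import *
print(order.hand_in())"
```

```text
the job is handed in; nothing more can be done
None
```

The left-hand door is open to about 1.6 rad by my measurement from the top camera. The tub was slid right, clear of its swing, the right-hand door stayed shut, and the job was handed in just after 15 s on the robot's clock.

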